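# Park the strap embosser's spoked wheel

### The arm

A 6-joint arm with a two-finger parallel gripper is mounted at the origin on the work surface. World frame = base frame: x ahead of the robot, y to its left, z up, the work surface at z = 0. Lengths are in m, angles in rad, forces in N, time in s.
With the tool pointing down it reaches from about 0.35 to 0.975 m from the base axis. Payload 4.9 kg.
Tool frame: the origin (TCP) lies midway between the tips of the shut fingers; the grasp point (between the pads) lies 19 mm behind it; z points along the fingers, y is the line along which they close (so a half turn about z gives the same grasp; the last joint's range is limited). The gripper opens to 85 mm and grips with 20 to 120 N. Pads are 22 mm wide; open, the fingers measure 114 mm over their backs; the gripper's body (76 mm by 85 mm) begins 54 mm behind the grasp point. The pads swing forward as they close: fully open they stand 13 mm farther back than shut.
Start: joints at [-1.444, 0.053, 1.613, -0, 1.476, -0.119], TCP at [0.152, -0.606, 0.231] pointing down, gripper open.
Joint ranges: [-3.01, 3.01], [-1.01, 2.22], [0.06, 2.58], [-1.02, 4.17], [0.09, 2.62], [-3.14, 3.14]. Speed limits (rad/s): [2.57, 2.57, 3.14, 3.14, 3.14, 3.14].

### API

Orientations are given as a rotation vector (axis times angle).
In Python, from station import ctrl, optics, job gives the robot as it stands.
- The arm moves only by the shell command python3 -m jog 'ROWS' [OPENING] [FORCE]. ROWS is JSON, a list of rows, each a list of 2 entries, a list of its own where there are three numbers: the shift along the tool's x, y, z in m, then the turn, a rotation vector about the tool's x, y, z in rad. A call has 1 to 5 rows; each row is the pose to reach, as a shift and turn from the pose commanded when the call began, along the tool's axes at that moment; what a row does not reach only later rows make up. A row lasts 1/10 s, in which the tool goes at most 50 mm and 8.59 degrees, less where a joint would pass 70% of its speed; a pose out of reach is approached as far as the arm can. A call with a gripper value outside its range is refused whole. OPENING is the opening, from 0 (shut) to 1 (fully open), set as the call begins (- or left out, the last holds). The fingers move at their own pace and stop on an object; FORCE is the grip in N (left out, the last holds). Time passes only in rows, so rows that repeat a pose let the fingers close. It gives the time, the measured TCP pose, the force, the opening and the grip force at its end, in the units of the state.
- ctrl.get_obs(): the state, without advancing time (a new reading comes with each control period).
- optics.get_image(name): name is "scene" or "top"; returns a dict with "image" (420x560x3 uint8, blue, green, red), "fx", "fy", "cx", "cy" (pixels), "D" ([k1, k2, p1, p2, k3] as OpenCV has them; the pictures are not rectified), "rvec" (rotation vector, rad) and "tvec" (3), from world to camera coordinates, as OpenCV has them. Camera axes: x right, y down, z forward; pixel columns grow to the right and rows downward; lengths in m; the calibration is good to about 2 mm. A picture is of the moment at which its call begins. There is no depth.
- job.finish_job(): hands the job in; it is judged then, once.
The state is a dict: "t": time; "q": joint angles; "dq": joint speeds; "effort": joint torques, N m; "tool_pos": TCP position; "tool_rot": TCP orientation; "contact_force": force on the tool from outside, world axes, zero at the start; "wrist_torque": the same for the moment, N m; "opening": finger opening in m; "grip_force": force on a finger pad.
Only numpy, scipy, OpenCV 4.12 (cv2) and the standard library are available. Lean on these libraries where they do the work, as an engineer would, in place of code of your own. Each camera call takes 0.05 s, during which the arm holds its last target. There are 200 camera calls.

### The job

On the bench stands a small strap-embossing machine with an upright five-spoked wheel; one spoke has a ball on its end. To park the machine, push spoke after spoke round with the fingertips until the ball-ended spoke points straight up and stays there. Push gently, without gripping the spokes or flinging the wheel round, and leave the tools and jars about it where they are.

Things in the scene. Friction and masses are not known exactly. Their poses are not given: they have to be found in the camera images.
- wheel (a joint): wheel angle. 0 (or a whole turn, 6.28) = ball-ended spoke straight up; grows clockwise as seen from the robot, i.e. the ball leaves the top towards the -y side of wheel_centre. Turns either way without a stop. Bearing friction of about 0.25 N m (2.5 N at the spoke ends) keeps it where it is left; mass about 0.9 kg
- wheel_centre (a point): centre of the wheel, on the axle in the plane of the spokes, 160 mm above the table; does not turn. x: the axle, roughly away from the robot; y: level, in the wheel's plane; z: up. The fixed machine is on its -x side: green cheeks 70 mm wide (y), up to 209 mm above the table, from 66 to 214 mm behind the wheel; base plate 120 mm wide; only the 18 mm axle between
- ball_end (a point): centre of the 40 mm steel ball on one spoke, 125 mm from the axle; turns with the wheel, z outward along the spoke. The wheel has five steel spokes 72 degrees apart, round bar of 14 mm, reaching 115 mm from the axle (the other four end plain and round); hub 52 mm across; inner rim of 10 mm bar at 56 mm radius, past which the spokes stand free
- wax_tin: flat round aluminium tin, 64 mm diameter, 40 mm high, loose, in front of the wheel; origin at the centre of its underside
- dye_jar: brown jar with a black cap, 54 mm diameter, 85 mm high, loose, to one side of the wheel; origin at the centre of its underside
- awl: straight hand tool with an orange handle, 170 mm long, lying loose on the table to the other side of the wheel; x along its length
- hammer: hammer with a wooden handle, 260 mm long, lying loose on the right of the table; x along its length
- mallet: white round mallet standing on its head, 72 mm diameter, 165 mm high, loose, on the right; origin at the centre of its underside
- tool_cup: grey cup with punches standing in it, 76 mm diameter, 170 mm high, loose, on the left; origin at the centre of its underside
- wrench: steel wrench, 160 mm long, lying loose on the left of the table; x along its length

How it is judged:
At the end, for the whole second after the job is handed in: the ball-ended spoke points straight up within 0.1 rad (about 6 degrees), the wheel at rest (under 0.05 rad/s) (angle between ball_end's own z axis and vertical below 0.1 rad and velocity of joint wheel between -0.05 and 0.05 rad/s); the robot touches nothing.
It fails at once if the wheel is gripped or pushed hard (over 30 N between fingers and wheel) (contact force between the fingers and wheel above 30 N).
It fails at once if the wheel is flung round (over 4 rad/s) (velocity of joint wheel above 4 rad/s or velocity of joint wheel below -4 rad/s).
It fails at once if a tool, tin or jar is moved by more than 20 mm or lifted (distance of any of wax_tin, dye_jar, awl, hammer, mallet, tool_cup, wrench from where it was at the start of the episode above 0.02 m).
It also fails if it takes over 48 s, if anything falls off the work surface, if the arm or the gripper's body presses on something with over 40 N, if the wrist force passes 120 N, or if a joint passes its speed limit or range.

## Working session

There is one attempt and no reset: what is moved stays moved. The work goes in short steps, Python scripts to look and compute and a shell command to move; the robot and the scene stay as the last step left them, time stands still between calls to the robot, and variables do not carry over. Pictures are saved under pics/ and viewed, at most 10 in all, crops included, and the job is handed in when it is done.

```bash
mkdir -p pics; ls
python3 - <<'E'
from station import ctrl, optics, job
import cv2,json
o=ctrl.get_obs();print({k:o[k] for k in('t','tool_pos','tool_rot','contact_force','opening')})
for n in('scene','top'):
    d=optics.get_image(n);cv2.imwrite(f'pics/{n}0.png',d['image']);print({k:d[k] for k in d if k!='image'})
E
```

```text
pics
{'t': 0.0, 'tool_pos': array([ 0.15201053, -0.60559712,  0.23008186]), 'tool_rot': array([-3.11586124e+00, -3.84969826e-01,  1.17663084e-05]), 'contact_force': array([-0.00908821, -0.79781849, -0.01459831]), 'opening': 0.08572147731864323}
{'fx': 393.78423758690286, 'fy': 393.78423758690286, 'cx': 279.74783392670406, 'cy': 214.43248185313735, 'D': array([0.03444633, 0.        , 0.        , 0.        , 0.        ]), 'rvec': array([ 1.04275882,  2.52370504, -0.87856442]), 'tvec': array([ 0.35991046, -0.15205524,  1.41229693])}
{'fx': 537.9090109072721, 'fy': 537.9090109072721, 'cx': 274.37566634718894, 'cy': 218.97958519008074, 'D': array([0.06856116, 0.        , 0.        , 0.        , 0.        ]), 'rvec': array([ 2.12331874, -2.14506873,  0.18189821]), 'tvec': array([-0.03681952,  0.54807729,  1.42630993])}
```

View pics/scene0.png

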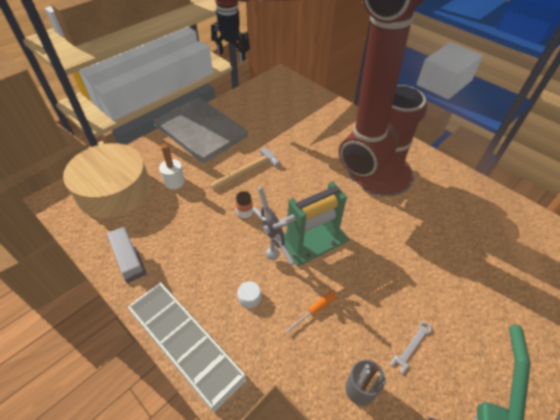

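View pics/top0.png

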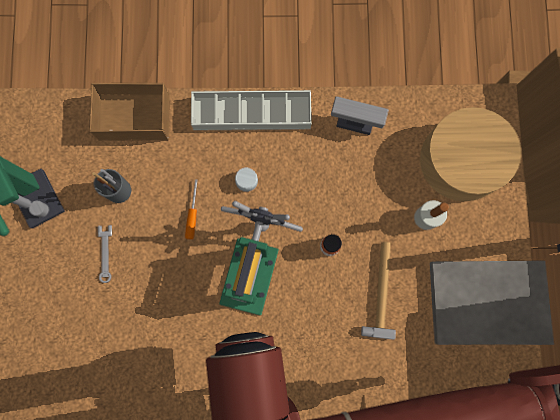

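The scene view shows the wheel at about (270,225), in front of the green machine (320,220). The top view shows the wheel hub near (264,216), the tin (246,180), the jar (332,243) and the awl (192,210). I'll zoom in on the wheel.

```bash
cat > h.py <<'E'
import numpy as np,cv2
from station import ctrl,optics,job
def cam(n):
    d=optics.get_image(n);d['K']=np.array([[d['fx'],0,d['cx']],[0,d['fy'],d['cy']],[0,0,1.]]);return d
def ray(d,p):
    R=cv2.Rodrigues(d['rvec'])[0];u=cv2.undistortPoints(np.array([[p]],float),d['K'],d['D'])[0,0]
    return -R.T@d['tvec'],R.T@np.array([u[0],u[1],1.])
def onz(d,p,z):
    c,v=ray(d,p);return c+v*(z-c[2])/v[2]
def onplane(d,p,P,n):
    c,v=ray(d,p);return c+v*((P-c)@n)/(v@n)
def tri(d1,p1,d2,p2):
    c1,v1=ray(d1,p1);c2,v2=ray(d2,p2)
    s=np.linalg.lstsq(np.c_[v1,-v2],c2-c1,rcond=None)[0];a=c1+s[0]*v1;b=c2+s[1]*v2
    return (a+b)/2,np.linalg.norm(a-b)
def proj(d,P): return cv2.projectPoints(np.array(P,float).reshape(-1,3),d['rvec'],d['tvec'],d['K'],d['D'])[0][:,0]
E
python3 - <<'E'
from h import *
a=cv2.imread('pics/scene0.png')[170:280,220:360];b=cv2.imread('pics/top0.png')[185:330,200:320]
a=cv2.resize(a,(636,500),interpolation=cv2.INTER_CUBIC);b=cv2.resize(b,(480,580),interpolation=cv2.INTER_CUBIC)
cv2.imwrite('pics/sc.png',a);cv2.imwrite('pics/tc.png',b)
E
```

```text
(no output)
```

View pics/sc.png

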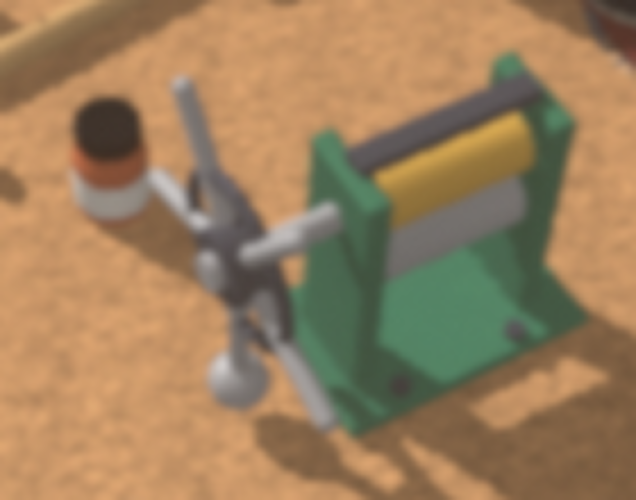

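View pics/tc.png

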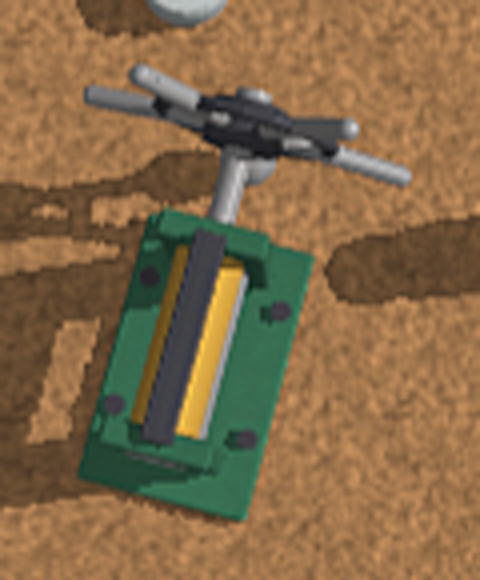

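Run:
```python
from h import *
s=cam('scene');t=cam('top')
for n in(s,t):print('cam',ray(n,(0,0))[0].round(3))
S={k:(220+x*.2201,170+y*.22) for k,(x,y) in dict(P=(182,85),Q=(155,180),R=(328,420),T=(333,213),ball=(238,380),hub=(212,265)).items()}
T={k:(200+x*.25,185+y*.25) for k,(x,y) in dict(A=(138,75),B=(90,95),C=(350,128),D=(405,177),ball=(258,168),hub=(252,95)).items()}
for a in S:
  for b in T:
    P,e=tri(s,S[a],t,T[b])
    if e<.012: print(a,b,P.round(3),round(e,4))
g=lambda im,lo,hi:cv2.inRange(cv2.cvtColor(im,cv2.COLOR_BGR2HSV),lo,hi)
# green base corners
m=g(t['image'],(60,90,30),(85,255,255));m[:,:200]=0;m[:,340:]=0
r=cv2.minAreaRect(cv2.findNonZero(m));b=cv2.boxPoints(r);print(r)
print([onz(t,p,0.01).round(3) for p in b])
for n,p,z in(('tin',(246,178),.04),('jar',(332,243),.085),('awl',(191,224),.012),('awltip',(195,182),0.01),('mallet',(430,216),.07),('hammer',(386,243),.015),('cup',(112,185),.1)):print(n,onz(t,p,z).round(3))
```

```text
cam [0.98  0.437 0.998]
cam [ 0.301 -0.039  1.498]
P C [ 0.517 -0.073  0.249] 0.0007
P D [ 0.492 -0.104  0.206] 0.0066
Q C [ 0.533 -0.077  0.172] 0.0059
Q D [ 0.507 -0.111  0.122] 0.0
R B [0.562 0.092 0.13 ] 0.0003
ball ball [ 0.529 -0.014  0.021] 0.0011
hub hub [ 0.553 -0.013  0.169] 0.0016
((249.02120971679688, 275.3462829589844), (43.20745086669922, 70.46074676513672), 15.461216926574707)
[array([0.322, 0.111, 0.01 ]), array([0.508, 0.061, 0.01 ]), array([ 0.474, -0.055,  0.01 ]), array([ 0.289, -0.002,  0.01 ])]
tin [0.665 0.035 0.04 ]
jar [ 0.475 -0.194  0.085]
awl [0.542 0.191 0.012]
awltip [0.662 0.181 0.01 ]
mallet [ 0.548 -0.46   0.07 ]
hammer [ 0.482 -0.351  0.015]
cup [0.634 0.387 0.1  ]
```

Triangulation is consistent: the four points I matched all lie in one vertical plane, yawed about -15°. The centre is about (0.534, -0.009), and the ball points almost straight down, at about 182°. I'll push spokes toward +y with the shut fingertips from above, three pushes in all. First I'll travel over.

```bash
python3 -m jog '[[[0.02,-0.02,-0.045],[0,0,0]],[[0.05,-0.05,-0.085],[0,0,0]],[[0.085,-0.08,-0.089],[0,0,0]],[[0.12,-0.115,-0.089],[0,0,0]],[[0.155,-0.15,-0.089],[0,0,0]]]' 0
python3 -m jog '[[[0.035,-0.034,0],[0,0,0]],[[0.07,-0.068,0],[0,0,0]],[[0.105,-0.102,0],[0,0,0]],[[0.14,-0.136,0],[0,0,0]],[[0.175,-0.17,0],[0,0,0]]]'
python3 -m jog '[[[0.035,-0.034,0],[0,0,0.12]],[[0.07,-0.068,0],[0,0,0.25]],[[0.105,-0.102,0],[0,0,0.38]],[[0.14,-0.136,0],[0,0,0.511]],[[0.175,-0.17,0],[0,0,0.511]]]'
cat >> h.py <<'E'
C=np.array([.534,-.009,.160]);n=np.array([.965,-.262,0]);Y=np.array([.262,.965,0])
def tool():
    o=ctrl.get_obs();d=o['tool_pos']-C;R=cv2.Rodrigues(o['tool_rot'])[0]
    print('t %.1f n %.1f y %.1f z %.1f mm'%(o['t'],*(1e3*np.array([d@n,d@Y,d[2]]))),'force',(o['contact_force']).round(1),'x,z axes',R[:,0].round(2),R[:,2].round(2),'open',round(float(o['opening']),3))
E
python3 -c "
from h import *;tool()"
```

```text
t: 0.7
tool_pos: [0.2644, -0.4254, 0.3211]
tool_rot: [3.117, 0.384, 0.001]
contact_force: [1.9, -0.1, -0.1]
opening: 0.0123
grip_force: 0.0
t: 1.2
tool_pos: [0.3926, -0.2174, 0.3203]
tool_rot: [3.118, 0.384, 0.001]
contact_force: [0.9, 0.5, -0.1]
opening: 0.0
grip_force: 0.0
t: 1.7
tool_pos: [0.5131, -0.023, 0.3203]
tool_rot: [3.113, -0.42, 0.001]
contact_force: [0.7, -0.7, -0.5]
opening: 0.0002
grip_force: 0.0
t 1.7 n -16.5 y -19.0 z 160.3 mm force [ 0.7 -0.7 -0.5] x,z axes [ 0.96 -0.27  0.  ] [ 0. -0. -1.] open 0.0
```

```bash
python3 -m jog '[[[0.006,-0.02,0],[0,0,0]],[[0.01,-0.035,0],[0,0,0]],[[0.01,-0.035,0],[0,0,0]],[[0.01,-0.035,0],[0,0,0]]]' >/dev/null
python3 -c "
from h import *;tool()
for k in('scene','top'):
    d=cam(k);cv2.imwrite('pics/%s1.png'%k,d['image'])
a=cv2.imread('pics/scene1.png')[150:280,210:350];b=cv2.imread('pics/top1.png')[160:290,190:330]
cv2.imwrite('pics/m1.png',cv2.resize(np.hstack([a,b]),(800,371),interpolation=cv2.INTER_CUBIC))"
```

```text
t 2.1 n -6.7 y 13.8 z 160.2 mm force [ 1.2 -0.  -0.1] x,z axes [ 0.96 -0.26 -0.  ] [-0. -0. -1.] open -0.0
```

View pics/m1.png

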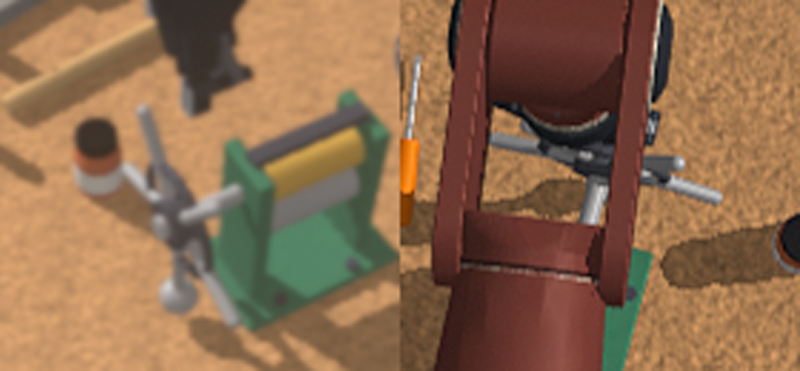

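```bash
python3 -c "
from h import *;d=cam('scene');o=ctrl.get_obs();print(proj(d,o['tool_pos']))
print(proj(d,[C+.115*(Y*np.sin(a)+np.array([0,0,1])*np.cos(a)) for a in np.radians([34,-38,-110,106])]).round(1), proj(d,C), proj(d,C+[0,0,-.125]))"
```

```text
[[278.10619901 188.54437826]]
[[286.  221.8]
 [259.2 186.8]
 [254.1 209.2]
 [293.6 264.5]] [[272.54223593 227.11303142]] [[272.34724254 252.99020836]]
```

```bash
python3 -m jog '[[[0.003,-0.002,0.025],[0,0,0]],[[0.007,-0.004,0.05],[0,0,0]],[[0.007,-0.006,0.065],[0,0,0]],[[0.007,-0.012,0.07],[0,0,0]],[[0.007,-0.018,0.076],[0,0,0]]]'
python3 -m jog '[[[0,-0.006,0.005],[0,0,0]],[[0,-0.012,0.01],[0,0,0]],[[0,-0.019,0.016],[0,0,0]],[[0,-0.026,0.022],[0,0,0]],[[0,-0.032,0.028],[0,0,0]]]'
python3 -c "
from h import *;tool()"
```

```text
t: 2.75
tool_pos: [0.5431, 0.0221, 0.2447]
tool_rot: [-3.114, 0.417, -0.001]
contact_force: [0.7, 0.3, 1.2]
opening: -0.0002
grip_force: 0.0
t: 3.25
tool_pos: [0.552, 0.0535, 0.2166]
tool_rot: [3.114, -0.415, 0.003]
contact_force: [0.1, -1.7, 2.7]
opening: -0.0
grip_force: 1.7
t 3.2 n 1.0 y 65.0 z 56.6 mm force [ 0.1 -1.7  2.7] x,z axes [ 0.97 -0.26  0.  ] [ 0. -0. -1.] open -0.0
```

```bash
python3 -m jog '[[[0,-0.004,0.006],[0,0,0]],[[0,-0.008,0.012],[0,0,0]],[[0,-0.012,0.018],[0,0,0]],[[0,-0.013,0.02],[0,0,0]],[[0,-0.013,0.02],[0,0,0]]]'
python3 -c "
from h import *;tool()
a=cam('scene')['image'][130:290,200:360]
cv2.imwrite('pics/m2.png',cv2.resize(a,(560,560),interpolation=cv2.INTER_CUBIC))"
```

```text
t: 3.75
tool_pos: [0.5541, 0.0657, 0.1953]
tool_rot: [-3.114, 0.415, 0.003]
contact_force: [0.4, -0.7, 0.9]
opening: -0.0
grip_force: 0.3
t 3.8 n -0.2 y 77.4 z 35.3 mm force [ 0.4 -0.7  0.9] x,z axes [ 0.97 -0.26 -0.  ] [-0.  0. -1.] open -0.0
```

View pics/m2.png

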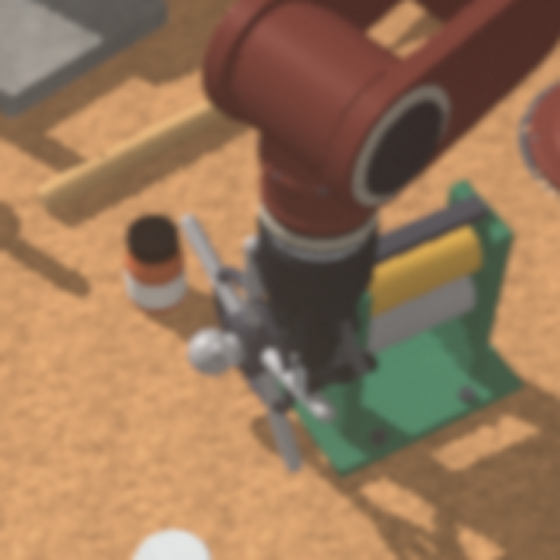

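The ball is now at (260.6,230.6) in the scene image, and one spoke tip is at (254.3,193.4). I'll get their angles in the wheel plane.

```bash
cat >> h.py <<'E'
def ang(d,p):
    P=onplane(d,p,C,n)-C;y=P@Y;return 'cw deg %.1f r %.1f'%(np.degrees(np.arctan2(-y,P[2]))%360,1e3*np.hypot(y,P[2]))
E
python3 -c "
from h import *;d=cam('scene')
for p in((260.6,230.6),(254.3,193.4),(283.7,262.5),(292,247)):print(ang(d,p))"
```

```text
cw deg 144.5 r 121.9
cw deg 70.9 r 107.5
cw deg 215.6 r 108.7
cw deg 287.8 r 102.3
```

```bash
python3 -m jog '[[[0,0,-0.04],[0,0,0]],[[0,0,-0.075],[0,0,0]],[[0,0,-0.102],[0,0,0]],[[0,0.05,-0.102],[0,0,0]],[[0,0.1,-0.102],[0,0,0]]]'
python3 -m jog '[[[0,0.009,0],[0,0,0]],[[0,0.009,0],[0,0,0]],[[0,0.009,0.02],[0,0,0]],[[0,0.009,0.04],[0,0,0]],[[0,0.009,0.045],[0,0,0]]]'
python3 -c "
from h import *;tool()"
```

```text
t: 4.35
tool_pos: [0.5281, -0.0311, 0.2992]
tool_rot: [-3.115, 0.41, -0.001]
contact_force: [0.4, -0.5, -0.1]
opening: 0.0002
grip_force: 0.0
t: 4.85
tool_pos: [0.5248, -0.0381, 0.25]
tool_rot: [-3.113, 0.413, 0.009]
contact_force: [-0.7, -0.6, -0.4]
opening: 0.0003
grip_force: 0.0
t 4.8 n -1.3 y -30.4 z 90.0 mm force [-0.7 -0.6 -0.4] x,z axes [ 0.97 -0.26 -0.01] [-0.01  0.   -1.  ] open 0.0
```

```bash
python3 -m jog '[[[0,-0.006,0],[0,0,0]],[[0,-0.014,0],[0,0,0]],[[0,-0.022,0],[0,0,0]],[[0,-0.031,0],[0,0,0]],[[0,-0.04,0.001],[0,0,0]]]'
python3 -m jog '[[[0,-0.008,0.002],[0,0,0]],[[0,-0.016,0.0045],[0,0,0]],[[0,-0.024,0.0075],[0,0,0]],[[0,-0.032,0.012],[0,0,0]],[[0,-0.039,0.017],[0,0,0]]]'
python3 -m jog '[[[0,-0.007,0.005],[0,0,0]],[[0,-0.013,0.011],[0,0,0]],[[0,-0.019,0.019],[0,0,0]],[[0,-0.024,0.026],[0,0,0]],[[0,-0.029,0.034],[0,0,0]]]'
python3 -c "
from h import *;tool()
d=cam('scene');a=d['image'][130:290,200:360]
cv2.imwrite('pics/m3.png',cv2.resize(a,(560,560),interpolation=cv2.INTER_CUBIC))"
```

```text
t: 5.35
tool_pos: [0.5371, -0.0005, 0.2529]
tool_rot: [3.113, -0.415, 0.002]
contact_force: [-1.0, -3.6, -1.5]
opening: 0.0001
grip_force: 1.4
t: 5.85
tool_pos: [0.5474, 0.0374, 0.2356]
tool_rot: [-3.113, 0.415, -0.002]
contact_force: [0.3, -3.1, 2.9]
opening: 0.0001
grip_force: 1.7
t: 6.35
tool_pos: [0.555, 0.0655, 0.2013]
tool_rot: [-3.113, 0.415, -0.002]
contact_force: [0.8, 0.1, 4.3]
opening: -0.0
grip_force: 1.8
t 6.3 n 0.7 y 77.4 z 41.3 mm force [0.8 0.1 4.3] x,z axes [ 0.97 -0.26  0.  ] [ 0.  0. -1.] open -0.0
```

View pics/m3.png

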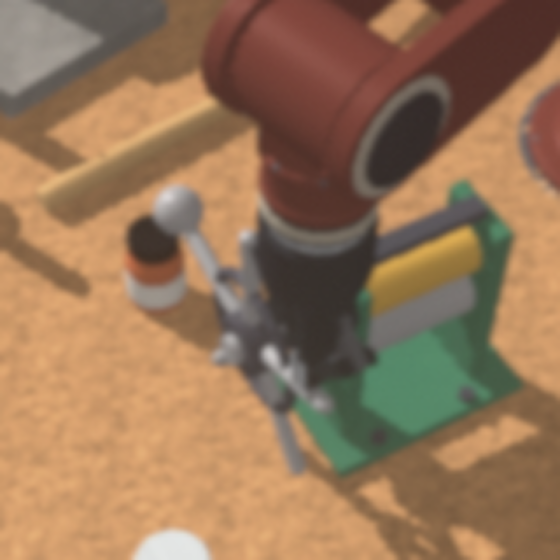

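The ball is now at (251.4,190) on the -y side. I'll run the same cycle again for the last push, stopping a little short.

```bash
python3 -m jog '[[[0,0,-0.04],[0,0,0]],[[0,0,-0.075],[0,0,0]],[[0,0,-0.102],[0,0,0]],[[0,0.05,-0.102],[0,0,0]],[[0,0.1,-0.102],[0,0,0]]]' >/dev/null
python3 -c "
from h import *;tool();d=cam('scene');print(ang(d,(251.4,190)))"
python3 -m jog '[[[0,0.011,0],[0,0,0]],[[0,0.011,0],[0,0,0]],[[0,0.011,0.02],[0,0,0]],[[0,0.011,0.04],[0,0,0]],[[0,0.011,0.045],[0,0,0]]]' >/dev/null
python3 -c "
from h import *;tool()"
```

```text
t 6.9 n 0.2 y -23.7 z 143.3 mm force [ 0.2 -0.7 -0.2] x,z axes [ 0.97 -0.26  0.  ] [ 0. -0. -1.] open -0.0
cw deg 74.8 r 123.3
t 7.5 n -1.1 y -33.5 z 94.8 mm force [ 0.2  0.3 -0.7] x,z axes [ 0.97 -0.26 -0.01] [-0.01  0.   -1.  ] open -0.0
```

```bash
python3 -m jog '[[[0,-0.008,0.001],[0,0,0]],[[0,-0.016,0.002],[0,0,0]],[[0,-0.025,0.003],[0,0,0]],[[0,-0.034,0.004],[0,0,0]],[[0,-0.043,0.006],[0,0,0]]]'
python3 -m jog '[[[0,-0.008,0.002],[0,0,0]],[[0,-0.016,0.0045],[0,0,0]],[[0,-0.024,0.0075],[0,0,0]],[[0,-0.032,0.012],[0,0,0]],[[0,-0.039,0.017],[0,0,0]]]'
python3 -m jog '[[[0,-0.007,0.005],[0,0,0]],[[0,-0.013,0.011],[0,0,0]],[[0,-0.019,0.019],[0,0,0]],[[0,-0.024,0.025],[0,0,0]],[[0,-0.027,0.029],[0,0,0]]]'
python3 -c "
from h import *;tool()
d=cam('scene');a=d['image'][130:290,200:360]
cv2.imwrite('pics/m4.png',cv2.resize(a,(560,560),interpolation=cv2.INTER_CUBIC))"
```

```text
t: 7.95
tool_pos: [0.5375, -0.0002, 0.2536]
tool_rot: [3.114, -0.415, 0.004]
contact_force: [-1.6, -1.9, 3.9]
opening: 0.0001
grip_force: 1.6
t: 8.45
tool_pos: [0.5474, 0.0374, 0.2354]
tool_rot: [-3.113, 0.415, -0.002]
contact_force: [-0.3, -1.7, 4.0]
opening: -0.0002
grip_force: 1.7
t: 8.95
tool_pos: [0.5537, 0.063, 0.2051]
tool_rot: [3.114, -0.415, -0.001]
contact_force: [1.5, -1.6, 2.0]
opening: -0.0001
grip_force: 1.5
t 8.9 n 0.2 y 74.6 z 45.1 mm force [ 1.5 -1.6  2. ] x,z axes [ 0.97 -0.26 -0.  ] [-0. -0. -1.] open -0.0
```

View pics/m4.png

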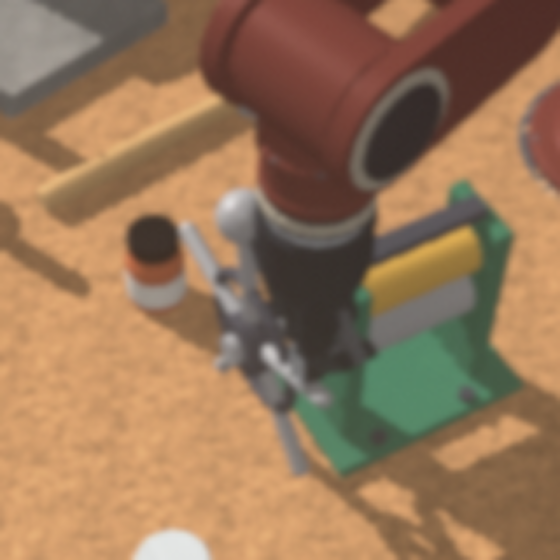

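Ball at about (268.3,191.5), next to the gripper body and partly hidden. A plain tip shows at (252.9,195.4), with the lower one at (285.7,264).

```bash
python3 -c "
from h import *;d=cam('scene')
for p in((268.3,191.5),(267.6,191.5),(254.3,195.4),(286,262.5)):print(ang(d,p))
for a in(0,4,8):
  print(a,proj(d,C+.125*(-Y*np.sin(np.radians(a))+np.array([0,0,1])*np.cos(np.radians(a)))))"
```

```text
cw deg 10.6 r 121.5
cw deg 12.6 r 118.9
cw deg 75.5 r 105.6
cw deg 225.9 r 104.0
0 [[272.7742557  195.94978256]]
4 [[271.00656864 193.68007342]]
8 [[269.26579951 191.6120878 ]]
```

```bash
python3 -m jog '[[[0,-0.002,0.003],[0,0,0]],[[0,-0.003,0.006],[0,0,0]],[[0,-0.004,0.008],[0,0,0]],[[0,-0.004,0.008],[0,0,0]],[[0,-0.004,0.008],[0,0,0]]]' >/dev/null
python3 -c "
from h import *;tool()"
python3 -m jog '[[[0,-0.01,-0.03],[0,0,0]],[[0,-0.03,-0.07],[0,0,0]],[[0,-0.06,-0.11],[0,0,0]],[[0,-0.1,-0.135],[0,0,0]],[[0,-0.14,-0.15],[0,0,0]]]' >/dev/null
python3 -m jog '[[[0,-0.04,-0.02],[0,0,0]],[[0,-0.08,-0.02],[0,0,0]],[[0,-0.08,-0.02],[0,0,0]]]' >/dev/null
python3 -c "
from h import *;tool()
d=cam('scene');a=d['image'][130:290,200:360]; b=cam('top')['image'][160:320,180:340]
cv2.imwrite('pics/m5.png',cv2.resize(np.hstack([a,b]),(800,400),interpolation=cv2.INTER_CUBIC))"
```

```text
t 9.6 n 0.3 y 78.4 z 37.9 mm force [-0.5 -0.2 -0.1] x,z axes [ 0.97 -0.26 -0.  ] [-0.  0. -1.] open 0.0
t 10.3 n -0.3 y 302.6 z 207.9 mm force [-0.3 -0.5 -1. ] x,z axes [ 0.97 -0.26 -0.  ] [ 0.  0. -1.] open 0.0
```

View pics/m5.png

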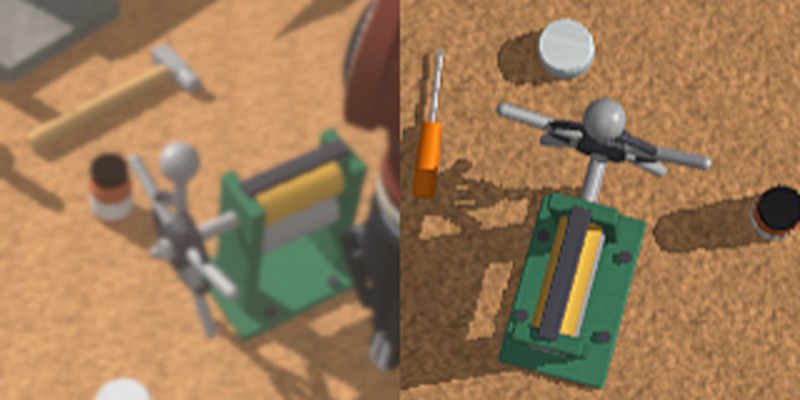

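The ball now stands upright: scene (272,194), top (262,208). The tin, jar and awl are where they were. I'll measure the angle from several points.

```bash
python3 -c "
from h import *;s=cam('scene');t=cam('top')
def p(P):
  d=P-C;return P.round(4),'cw %.1f'%np.degrees(np.arctan2(-d@Y,d[2])), 'n %.1f'%(1e3*d@n)
print(p(tri(s,(272,194),t,(262,208))[0]))
for q in((272,194),(255,195.5),(292,245.5),(283.5,262)):print('s',ang(s,q))
for q in((262,208),(222,203),(302,225)):print('t',ang(t,q))
b=cv2.cvtColor(t['image'],cv2.COLOR_BGR2GRAY)[190:225,240:285];print(cv2.HoughCircles(cv2.resize(b,None,fx=6,fy=6,interpolation=cv2.INTER_CUBIC),cv2.HOUGH_GRADIENT,1,200,param1=80,param2=15,minRadius=35,maxRadius=70)/6)
b=cv2.cvtColor(s['image'],cv2.COLOR_BGR2GRAY)[180:210,255:290];print(cv2.HoughCircles(cv2.resize(b,None,fx=6,fy=6,interpolation=cv2.INTER_CUBIC),cv2.HOUGH_GRADIENT,1,200,param1=80,param2=15,minRadius=25,maxRadius=60)/6)
T=lambda q:onz(t,q,.160+.115*np.cos(np.radians(72)))
L,R=T((222,203)),T((302,225));print(L,R,(L+R)/2)
"
```

```text
(array([ 0.5324, -0.0136,  0.2872]), 'cw 2.2', 'n -0.4')
s cw deg 1.7 r 128.4
s cw deg 72.8 r 102.4
s cw deg 291.0 r 103.8
s cw deg 215.4 r 107.2
t cw deg 2.2 r 126.2
t cw deg 299.9 r 112.1
t cw deg 71.3 r 110.0
[[[21.916666 17.25      8.466666]]]Traceback (most recent call last):
  File "<string>", line 9, in <module>
    b=cv2.cvtColor(s['image'],cv2.COLOR_BGR2GRAY)[180:210,255:290];print(cv2.HoughCircles(cv2.resize(b,None,fx=6,fy=6,interpolation=cv2.INTER_CUBIC),cv2.HOUGH_GRADIENT,1,200,param1=80,param2=15,minRadius=25,maxRadius=60)/6)
                                                                         ~~~~~~~~~~~~~~~~~~~~~~~~~~~~~~~~~~~~~~~~~~~~~~~~~~~~~~~~~~~~~~~~~~~~~~~~~~~~~~~~~~~~~~~~~~~~~~~~~~~~~~~~~~~~~~~~~~~~~~~~~~~~~~~~~~~~~~~~~~~~~~~~~~~^~
TypeError: unsupported operand type(s) for /: 'NoneType' and 'int'
```

```bash
python3 -m jog '[[[0,0,0],[0,0,0]],[[0,0,0],[0,0,0]]]'; python3 -c "
from station import job;print(job.finish_job())"
```

```text
t: 10.75
tool_pos: [0.6126, 0.2778, 0.3685]
tool_rot: [-3.114, 0.417, -0.0]
contact_force: [0.5, -0.2, -0.8]
opening: -0.0002
grip_force: 0.0
the job is handed in; nothing more can be done
None
```

I parked the wheel with the ball-ended spoke upright, about 2° off vertical by camera (limit about 6°), using three gentle fingertip pushes with contact readings under 5 N; I handed it in at 10.75 s with the arm clear, but no verdict came back.

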